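Lock the quarter-turn stud in the turn indicator's access cover

ROBOT

A 6-joint arm with a two-finger parallel gripper is mounted at the origin on the work surface. World frame = base frame: x ahead of the robot, y to its left, z up, the work surface at z = 0. Lengths are in m, angles in rad, forces in N, time in s.
With the tool pointing down it reaches from about 0.4 to 0.825 m from the base axis. Payload 7 kg.
Tool frame: the origin (TCP) lies at the centre of the arm's flange, where the gripper is bolted on; the fingertips stand bot.finger_overhang ahead of it and the grasp point (between the pads) lies 159 mm ahead of it (bot.finger_overhang is the distance from the TCP to the fingertips, in m); z points along the fingers, y is the direction in which the jaws open and shut (so a half turn about z gives the same grasp; the last joint's range is limited). The gripper opens to 88 mm and grips with 3 to 60 N. Pads are 19 mm wide; open, the fingers measure 130 mm over their backs; the gripper's body (78 mm by 193 mm) begins 47 mm behind the grasp point.
Start: joints at [-0.982, 0.359, 0.012, 0, -1.224, -0.288], TCP at [0.2, -0.645, 0.405] pointing down, gripper open.
Joint ranges: [-3.07, 3.07], [-1.43, 2.12], [-1.02, 1.25], [-3.03, 1.67], [-3.05, -0], [-3.03, 3.03]. Speed limits (rad/s): [2.39, 2.39, 3.01, 3.14, 3.14, 3.14].

INTERFACE

Orientations are given as a unit quaternion [x, y, z, w].
In Python, from cell import bot, eyes gives the robot as it stands.
- The arm moves only by the tool send_rows, never from a script. Its argument "motion" is a list of rows, each a list of 2 entries, a list of its own where there are three numbers: the shift along the tool's x, y, z in cm, then the turn about the tool's z in degrees. In form: [[[dx, dy, dz], spin], ...]. A call has exactly 5 rows; each row shifts and turns the commanded pose from where the row before left it, along the tool's axes as they then stand; what a row does not reach is not made up. A row lasts 1/8 s, in which the tool goes at most 62.5 mm and 10.7 degrees, less where a joint would pass 70% of its speed; a pose out of reach is approached as far as the arm can. A call with a gripper value outside its range is refused whole. "grip" is the opening, from -1 (shut) to 1 (fully open), set as the call begins (left out, the last holds). The fingers move at their own pace and stop on an object; "squeeze" is the grip in N (left out, the last holds). Time passes only in rows, so rows that do not move let the fingers close, or fill a call up. It gives the time, the measured TCP pose, the force and the opening at its end, in the units of the state.
- bot.get_state(): the state, without advancing time (a new reading comes with each control period).
- eyes.camera(name): name is "scene" or "top"; returns the picture (400x640x3 uint8, red, green, blue); there is no depth.
- eyes.calibration(name): a dict with "fx", "fy", "cx", "cy" (pixels), "world_from_camera" (4x4, takes a point from camera to world coordinates). Camera axes: x right, y up, looking along -z (the intrinsics and any distortion apply to the point x, -y, -z); pixel columns grow to the right and rows downward; lengths in m; the calibration is good to about 2 mm. A picture is of the moment at which its call begins. calibration takes no time and is no camera call.
- bot.job_done(): hands the job in, once; it reports no verdict.
The state is a dict: "clock": time; "joints": joint angles; "dq": joint speeds; "joint_torque": joint torques, N m; "position": TCP position; "orientation": TCP orientation; "ft_force": force on the tool from outside, world axes, zero at the start; "moment": the same for the moment, N m; "width": opening from 0.0 (shut) to 1.0 (fully open).
Only numpy, scipy, OpenCV 4.12 (cv2) and the standard library are available. Lean on these libraries where they do the work, as an engineer would, in place of code of your own. Each camera call takes 0.05 s, during which the arm holds its last target.

TASK

Take the yellow-winged quarter-turn stud from the blue stand, put its foot through the slot in the olive turn indicator housing's access cover, push it in against the spring and turn it a quarter turn clockwise, seen from above, until it locks, then let go of it. Feel for the bottom: the foot must never be pushed or twisted against anything with more than 30 N. Leave the gimbal, the bushings, the red cap and the screwdriver where they are.

Things in the scene. Friction and masses are not known exactly. Their poses are not given: they have to be found in the camera images.
- stud_mid (a point): Centre of the loose quarter-turn stud (74 mm high, about 110 g), half-way up. From the bottom: steel foot bar 36 long (x) x 14 wide (y) x 10 high; round shank 13 in diameter up to 40 mm; yellow wing 38 long (x) x 12 thick (y), from 40 to 74 mm. z up. The same after a half turn. The wing's middle is 20 mm above this point: grasp it across its 12 mm.
- stand: Fixed blue stand, 80 (x) x 56 x 30 mm high, origin under its centre. The stud starts upright with its foot in the stand's 12 mm deep pocket, foot along the stand's x, and lifts straight out.
- slot (a point): Centre of the access cover's opening, level with the cover's top face. z up. In the round 46 mm hole lies a brass slot plate with a slot 40 long along x (white index lines) x 18 mm wide, with a 3 mm 45 degree lead-in. The plate's top is 1 to 14 mm below the cover's top: this depth differs between housings and is not measured. The locked foot lies along y (red index lines).
- housing: Fixed olive housing, 84 x 84 mm, cover top 100 mm up, connector on its +x side; origin under its centre. Depths of the foot's underside below the slot plate's top: 13 mm meets a sprung plunger (4 N, then 1 N more per mm); from 19 mm (10 N) it can turn, clockwise only; 20.2 mm stiff floor (11 N, then 25 N more per mm). End stop after a quarter turn; let up there, it rises to 15 mm into a detent (9 degrees play).
- gimbal: Chrome gyro gimbal, two rings lying flat, 88 mm across (100 over the pivots), 12 mm high; origin under its centre. Leave alone.
- bushing0: Bronze bushing, 30 mm in diameter, 20 mm high, standing; origin under its centre. Leave alone.
- bushing1: Bronze bushing, 30 mm in diameter, 20 mm high, standing; origin under its centre. Leave alone.
- bushing2: Bronze bushing, 30 mm in diameter, 20 mm high, standing; origin under its centre. Leave alone.
- pitot_cap: Red plastic pitot cover cap, 34 mm in diameter, 53 mm high, standing; origin under its centre. Leave alone.
- screwdriver: Screwdriver 170 mm long lying on the bench along its x, handle to -x. Leave alone.
Things that resemble listed ones, but are neither listed nor needed, are in the scene too. There is more than one size of the part that bears stud_mid; the job needs the middle-sized.

How it is judged:
On the way, in this order (a step that is already met when the one before it is completed fails the run):
1. the stud's foot is through the slot, lying along it (horizontal distance between stud_mid and slot below 0.007 m and angle between the x axis of stud_mid and the x axis of slot, either way round below 0.3 rad and z of stud_mid in the frame of slot below 0.022 m), for 0.05 s.
2. the stud is turned a quarter turn under the slot plate (horizontal distance between stud_mid and slot below 0.007 m and angle between the x axis of stud_mid and the y axis of slot, either way round below 0.2 rad and z of stud_mid in the frame of slot below 0.022 m), for 0.1 s.
At the end, for the whole second after the job is handed in: The stud stands locked in the housing: within 7 mm of the opening's centre, foot across the slot (within 0.2 rad of the slot site's y), its centre 6.5 to 22 mm above the cover's top face (foot under the slot plate), upright within 0.15 rad, at rest and let go (all of step 2 and z of stud_mid in the frame of slot above 0.0065 m and angle between stud_mid's own z axis and vertical below 0.15 rad and linear speed of stud below 0.01 m/s); the robot touches nothing.
It fails at once if the stud's foot is pressed or twisted against anything with more than 30 N (contact force between stud_c0 and anything else above 30 N).
It fails at once if the gimbal, a bushing, the red cap or the screwdriver is moved more than 20 mm (distance of any of gimbal, bushing0, bushing1, bushing2, pitot_cap, screwdriver from where it was at the start of the episode above 0.02 m).
It also fails if it takes over 56 s, if anything falls off the work surface, if the arm or the gripper's body presses on something with over 40 N, if the wrist force passes 120 N, or if a joint passes its speed limit or range.

## Working session

There is one attempt and no reset: what is moved stays moved. The work goes in short steps, Python scripts to look and compute and a tool call to move; the robot and the scene stay as the last step left them, time stands still between calls to the robot, and variables do not carry over. Pictures are saved under pics/ and viewed, and the job is handed in when it is done.

Besides the shell and the picture viewer there is one more tool, called after "Request:" as name([rows], argument=value, ...), one row to a line, values as JSON. send_rows: Moves the arm, as the interface text tells. Its arguments: {"type":"object","properties":{"motion":{"type":"array"},"grip":{"type":"number"},"squeeze":{"type":"number"}},"required":["motion"]}

```bash
ls; mkdir -p pics
python3 - <<'E'
from cell import bot, eyes
import cv2
for n in("scene","top"):
    cv2.imwrite(f"pics/{n}0.png",eyes.camera(n)[:,:,::-1])
    print(eyes.calibration(n))
print(bot.get_state(), bot.finger_overhang)
E
```

```text
pics
{'fx': 431.04874458308086, 'fy': 431.04874458308086, 'cx': 318.68107226176903, 'cy': 188.6046869929374, 'world_from_camera': array([[ 0.80251067, -0.44046607,  0.40245032,  0.88716034],
       [ 0.59661049,  0.58597507, -0.54835129, -0.34226655],
       [ 0.00570428,  0.68016384,  0.73303793,  0.64477365],
       [ 0.        ,  0.        ,  0.        ,  1.        ]])}
{'fx': 513.2777338498748, 'fy': 513.2777338498748, 'cx': 317.82478054843534, 'cy': 205.0707037536848, 'world_from_camera': array([[ 0.01171686,  0.98695377, -0.16057701,  0.38446903],
       [-0.9999183 ,  0.01074393, -0.00692588,  0.0426628 ],
       [-0.00511029,  0.16064504,  0.98699902,  1.22617102],
       [ 0.        ,  0.        ,  0.        ,  1.        ]])}
{'clock': 0.1, 'joints': array([-9.81888334e-01,  3.59304358e-01,  1.11809187e-02, -3.02798951e-04,
       -1.22409090e+00, -2.88090202e-01]), 'dq': array([-0.00102756, -0.00220822,  0.00341599,  0.00158232,  0.00123957,
       -0.00074938]), 'joint_torque': array([-1.43507634e-03, -5.84161806e+01,  2.93752187e+01,  7.01548889e+00,
        1.02209556e-02, -3.28755220e-05]), 'position': array([ 0.19994804, -0.64453554,  0.40383752]), 'orientation': array([-1.49791420e-01,  9.88717355e-01,  7.02366201e-04, -1.72143602e-04]), 'ft_force': array([0.22770843, 0.17670254, 0.39485649]), 'moment': array([ 0.00225134, -0.01463742,  0.02637541]), 'width': 1.0006000856124322} 0.1781
```

View pics/scene0.png

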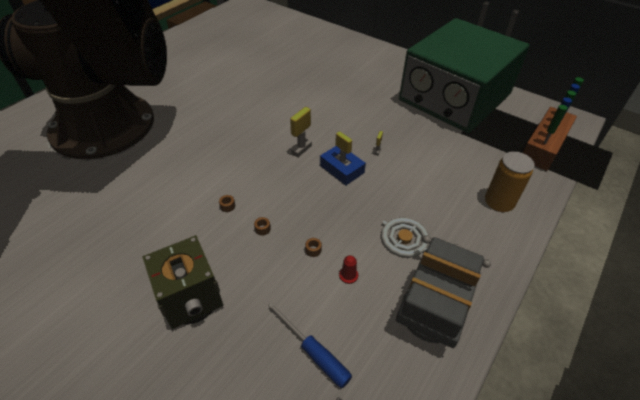

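View pics/top0.png

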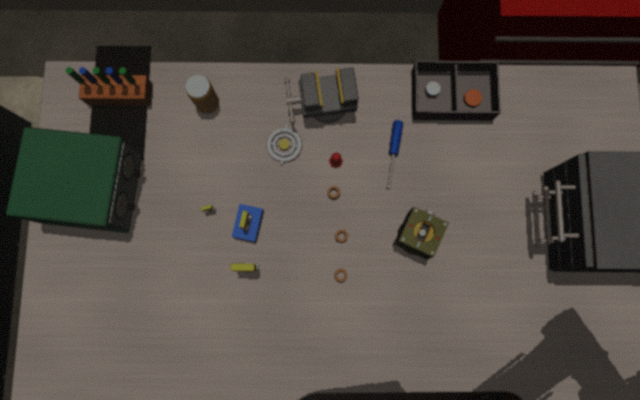

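The scene view shows the stud in the blue stand at about (343,155), with the large decoy at (300,125) and the small one at (378,140). The housing is at (180,275). In the top view the stand is at (247,222) and the housing at (423,232). Next I'll zoom in on both.

Run:
```python
import cv2,numpy as np
t=cv2.imread("pics/top0.png");s=cv2.imread("pics/scene0.png")
def c(im,u,v,r=32):
    x=cv2.resize(im[v-r:v+r,u-r:u+r],(390,390),interpolation=cv2.INTER_CUBIC)
    return np.clip(x.astype(float)*1.8,0,255).astype(np.uint8)
cv2.imwrite("pics/z0.png",np.hstack([c(t,247,222),c(t,423,232)]))
cv2.imwrite("pics/z1.png",np.hstack([c(s,343,157),c(s,180,275,45)]))
```

```text
(no output)
```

View pics/z0.png

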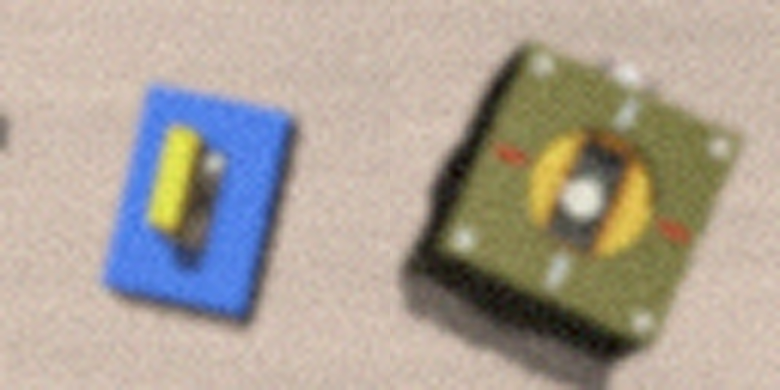

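View pics/z1.png

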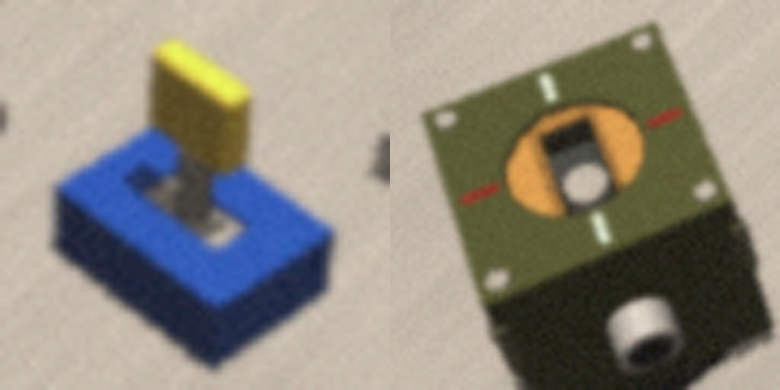

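```bash
cat > h.py <<'E'
import numpy as np,cv2
from cell import bot,eyes
def ray(n,uv,z):
    k=eyes.calibration(n);M=k["world_from_camera"]
    d=M[:3,:3]@np.array([(uv[0]-k["cx"])/k["fx"],-(uv[1]-k["cy"])/k["fy"],-1]);o=M[:3,3]
    return (o+d*(z-o[2])/d[2])
def blobs(im,roi,fn,amin=3):
    x0,y0,x1,y1=roi
    c=cv2.resize(im[y0:y1,x0:x1],None,fx=4,fy=4,interpolation=cv2.INTER_CUBIC)
    hsv=cv2.cvtColor(c,cv2.COLOR_BGR2HSV)
    m=fn(hsv).astype(np.uint8)
    n,l,st,ce=cv2.connectedComponentsWithStats(m)
    out=[]
    for i in range(1,n):
        if st[i,4]>=amin*16:
            cn=max(cv2.findContours((l==i).astype(np.uint8),0,1)[0],key=cv2.contourArea)
            box=cv2.boxPoints(cv2.minAreaRect(cn))
            f=lambda p:(np.array(p)+.5)/4-.5+[x0,y0]
            out.append((st[i,4]/16,f(ce[i]),f(box)))
    return sorted(out,key=lambda t:-t[0])
E
python3 - <<'E'
from h import *
t=cv2.imread("pics/top0.png");s=cv2.imread("pics/scene0.png")
H=lambda h:(h[...,0].astype(int),h[...,1].astype(int),h[...,2].astype(int))
blue=lambda h:(H(h)[0]>100)&(H(h)[0]<130)&(H(h)[1]>130)&(H(h)[2]>60)
yel=lambda h:(H(h)[0]>22)&(H(h)[0]<35)&(H(h)[1]>150)&(H(h)[2]>40)
yelB=lambda h:yel(h)&(H(h)[2]>105)
brass=lambda h:(H(h)[0]>8)&(H(h)[0]<24)&(H(h)[1]>140)&(H(h)[2]>70)
red=lambda h:((H(h)[0]<8)|(H(h)[0]>172))&(H(h)[1]>120)
wh=lambda h:(H(h)[1]<70)&(H(h)[2]>90)
R=dict(top=((220,195,275,250),(390,200,455,262)),scene=((315,125,372,190),(140,230,222,312)))
for n,im in(("top",t),("scene",s)):
    for nm,fn,z,r in(("blue",blue,.03,0),("yel",yel,.092,0),("yelB",yelB,.092,0),("brass",brass,.095,1),("red",red,.1,1),("wh",wh,.1,1)):
        for a,c,b in blobs(im,R[n][r],fn)[:8]:
            W=np.array([ray(n,p,z)[:2] for p in b])
            print(n,nm,round(a,1),c.round(1),ray(n,c,z)[:2].round(4), "boxc",W.mean(0).round(4),"edges",np.round((W[1]-W[0]).tolist()+(W[2]-W[1]).tolist(),4))
E
```

```text
top blue 543.2 [248.2 223.7] [0.533  0.2141] boxc [0.5354 0.2163] edges [ 0.0775 -0.0157 -0.0127 -0.0545]
top yel 57.2 [243.7 219.3] [0.535  0.2155] boxc [0.5351 0.2153] edges [ 0.0327 -0.0067 -0.0023 -0.0099]
top yelB 41.6 [243.2 218.9] [0.5359 0.2166] boxc [0.5356 0.2167] edges [ 0.0323 -0.0066 -0.0016 -0.007 ]
top brass 70.5 [429.3 233.5] [ 0.5075 -0.1966] boxc [ 0.5054 -0.1974] edges [ 0.0347 -0.0155 -0.0056 -0.0132]
top brass 54.9 [416.4 227.6] [ 0.5203 -0.1683] boxc [ 0.522  -0.1706] edges [ 0.0162 -0.0276 -0.0273 -0.0151]
top brass 14.2 [436.9 237.2] [ 0.4994 -0.213 ] boxc [ 0.4996 -0.2115] edges [ 0.0071 -0.0027 -0.0051 -0.0144]
top brass 4.8 [427.6 222.8] [ 0.5313 -0.1934] boxc [ 0.5312 -0.1934] edges [ 0.0034 -0.0016 -0.0032 -0.0072]
top wh 1995.3 [425.  225.6] [ 0.5244 -0.1863] boxc [ 0.5141 -0.1796] edges [ 0.0016 -0.1439 -0.1367  0.0042]
top wh 31.6 [422.1 231.9] [ 0.5102 -0.1796] boxc [ 0.5101 -0.1792] edges [ 0.0002 -0.0143 -0.0127  0.0003]
top wh 10.7 [418. 244.] [ 0.4835 -0.1703] boxc [ 0.4833 -0.1702] edges [ 0.0095 -0.0049 -0.0024 -0.0048]
top wh 9.8 [402.7 238.8] 
[... 1433 characters left out ...]
-0.2135] edges [ 0.0058  0.0133  0.012  -0.0048]
scene wh 55.2 [179.6 271.8] [ 0.5247 -0.1896] boxc [ 0.5248 -0.1894] edges [ 0.0042  0.012   0.0125 -0.0047]
scene wh 16.8 [183.2 282.2] [ 0.5421 -0.1981] boxc [ 0.5421 -0.1981] edges [ 0.0018  0.003   0.0106 -0.0053]
scene wh 14.6 [171.1 249.7] [ 0.4843 -0.1713] boxc [ 0.4843 -0.1713] edges [ 0.0017  0.0033  0.0109 -0.0052]
scene wh 10.9 [159.2 294.1] [ 0.5298 -0.231 ] boxc [ 0.5297 -0.2311] edges [ 0.0045  0.0034  0.0037 -0.0031]
scene wh 9.9 [207.3 273.4] [ 0.559  -0.1673] boxc [ 0.5591 -0.1674] edges [ 0.0011  0.0053  0.0049 -0.0014]
scene wh 8.2 [147.3 257. ] [ 0.4663 -0.2013] boxc [ 0.4664 -0.2014] edges [ 0.0042  0.0031  0.0036 -0.0029]
```

Run:
```python
from h import *
s=cv2.imread("pics/scene0.png");t=cv2.imread("pics/top0.png")
H=lambda h:(h[...,0].astype(int),h[...,1].astype(int),h[...,2].astype(int))
for n,im,r in(("scene",s,(315,125,372,190)),("top",t,(220,195,275,250))):
  for th in(80,95,110):
    fn=lambda h:(H(h)[0]>100)&(H(h)[0]<130)&(H(h)[1]>110)&(H(h)[2]>th)
    x0,y0,x1,y1=r
    c=cv2.resize(im[y0:y1,x0:x1],None,fx=4,fy=4,interpolation=cv2.INTER_CUBIC)
    m=fn(cv2.cvtColor(c,cv2.COLOR_BGR2HSV)).astype(np.uint8)
    pts=np.argwhere(m)[:,::-1]
    W=np.array([ray(n,(p+.5)/4-.5+[x0,y0],.03)[:2] for p in pts],np.float32)
    (cx,cy),(w,h),a=cv2.minAreaRect((W*1000))
    print(n,th,cx,cy,w,h,a)
  for th in(80,100,120,140):
    fn=lambda h:(H(h)[0]>22)&(H(h)[0]<36)&(H(h)[1]>120)&(H(h)[2]>th)
    m=fn(cv2.cvtColor(c,cv2.COLOR_BGR2HSV)).astype(np.uint8)
    pts=np.argwhere(m)[:,::-1]
    W=np.array([ray(n,(p+.5)/4-.5+[x0,y0],.092)[:2] for p in pts],np.float32)
    if len(W)>5: print(' wing',n,th,cv2.minAreaRect((W*1000)),W.mean(0))
```

```text
Traceback (most recent call last):
  File "h.py", line 4, in ray
    k=eyes.calibration(n);M=k["world_from_camera"]
ValueError: time passes only in moves, steps and waits
```

```bash
sed -i 's/^def ray/import functools\n@functools.lru_cache(None)\ndef cal(n): return eyes.calibration(n)\ndef ray/; s/k=eyes.calibration(n);/k=cal(n);/' h.py
python3 - <<'E'
from h import *
s=cv2.imread("pics/scene0.png");t=cv2.imread("pics/top0.png")
H=lambda h:(h[...,0].astype(int),h[...,1].astype(int),h[...,2].astype(int))
for n,im,r in(("scene",s,(315,125,372,190)),("top",t,(220,195,275,250))):
  for th in(80,95,110):
    fn=lambda h:(H(h)[0]>100)&(H(h)[0]<130)&(H(h)[1]>110)&(H(h)[2]>th)
    x0,y0,x1,y1=r
    c=cv2.resize(im[y0:y1,x0:x1],None,fx=4,fy=4,interpolation=cv2.INTER_CUBIC)
    m=fn(cv2.cvtColor(c,cv2.COLOR_BGR2HSV)).astype(np.uint8)
    pts=np.argwhere(m)[:,::-1]
    W=np.array([ray(n,(p+.5)/4-.5+[x0,y0],.03)[:2] for p in pts],np.float32)
    (cx,cy),(w,h),a=cv2.minAreaRect((W*1000))
    print(n,th,cx,cy,w,h,a)
  for th in(80,100,120,140):
    fn=lambda h:(H(h)[0]>22)&(H(h)[0]<36)&(H(h)[1]>120)&(H(h)[2]>th)
    m=fn(cv2.cvtColor(c,cv2.COLOR_BGR2HSV)).astype(np.uint8)
    pts=np.argwhere(m)[:,::-1]
    W=np.array([ray(n,(p+.5)/4-.5+[x0,y0],.092)[:2] for p in pts],np.float32)
    if len(W)>5: print(' wing',n,th,cv2.minAreaRect((W*1000)),W.mean(0))
print(bot.get_state()['clock'])
E
```

```text
scene 80 538.4370727539062 215.01779174804688 54.6378059387207 78.7155990600586 78.62234497070312
scene 95 538.14697265625 215.90902709960938 53.285560607910156 77.51231384277344 78.1965103149414Traceback (most recent call last):
  File "<stdin>", line 12, in <module>
cv2.error: OpenCV(4.12.0) /io/opencv/modules/imgproc/src/convhull.cpp:143: error: (-215:Assertion failed) total >= 0 && (depth == CV_32F || depth == CV_32S) in function 'convexHull'
```

```bash
cat >> h.py <<'E'
def yaw_of(q):
    from scipy.spatial.transform import Rotation as Ro
    x=Ro.from_quat(q).as_matrix()[:,0]; return np.degrees(np.arctan2(x[1],x[0]))
def plan(tgt,yaw,n,frac=1,st=None):
    """rows from measured pose to tgt; yaw deg of tool x (absolute, unwrapped by given delta)"""
    s=bot.get_state();p=s['position'];y0=yaw_of(s['orientation'])
    print('t',round(s['clock'],2),'p',p.round(4),'yaw',round(y0,2),'F',s['ft_force'].round(1),'w',round(s['width']*88,1),'q',s['joints'].round(2))
    dy=yaw-y0
    d=np.array(tgt)-p
    y=y0;out=[]
    for i in range(n):
        a=np.radians(y);X=np.array([np.cos(a),np.sin(a),0]);Y=np.array([np.sin(a),-np.cos(a),0])
        e=d/n
        out.append([[round(float(e@X*100),2),round(float(e@Y*100),2),round(float(-e[2]*100),2)],round(float(-dy/n),2)])
        y+=dy/n
    for i in range(0,n,5): print(out[i:i+5])
E
python3 - <<'E'
from h import *
plan([.5,-.2,.37],-162.8+78,10)
E
```

```text
t 0.1 p [ 0.1999 -0.6445  0.4038] yaw -162.77 F [0.2 0.2 0.4] w 88.1 q [-0.98  0.36  0.01 -0.   -1.22 -0.29]
[[[-4.18, 3.36, 0.34], -7.8], [[-4.6, 2.76, 0.34], -7.8], [[-4.93, 2.11, 0.34], -7.8], [[-5.17, 1.42, 0.34], -7.8], [[-5.32, 0.71, 0.34], -7.8]]
[[[-5.36, -0.02, 0.34], -7.8], [[-5.31, -0.75, 0.34], -7.8], [[-5.16, -1.46, 0.34], -7.8], [[-4.91, -2.15, 0.34], -7.8], [[-4.58, -2.8, 0.34], -7.8]]
```

Request:
send_rows([
  [[-4.2,3.4,0.3],-7.8],
  [[-4.6,2.8,0.3],-7.8],
  [[-4.9,2.1,0.3],-7.8],
  [[-5.2,1.4,0.3],-7.8],
  [[-5.3,0.7,0.3],-7.8],
], grip=-0.1)

```text
clock: 0.72
position: [0.3505, -0.4203, 0.3893]
orientation: [-0.473, 0.881, 0.0, -0.0]
ft_force: [1.2, 0.1, -0.2]
width: 0.491
```

Request:
send_rows([
  [[-5.4,0,0.3],-7.8],
  [[-5.3,-0.7,0.3],-7.8],
  [[-5.2,-1.5,0.3],-7.8],
  [[-4.9,-2.2,0.3],-7.8],
  [[-4.6,-2.8,0.3],-7.8],
])

```text
clock: 1.35
position: [0.501, -0.1971, 0.3745]
orientation: [0.74, -0.672, -0.0, 0.0]
ft_force: [1.0, -0.4, 0.8]
width: 0.453
```

Run:
```python
from h import *
plan([.537,.2157,.34],-11.6,10)
```

```text
t 1.35 p [ 0.501  -0.1971  0.3745] yaw -84.5 F [ 1.  -0.4  0.8] w 39.9 q [-0.01  0.16 -0.33 -0.   -1.08  0.11]
[[[-4.07, -0.75, 0.34], -7.29], [[-3.95, -1.26, 0.34], -7.29], [[-3.75, -1.76, 0.34], -7.29], [[-3.5, -2.22, 0.34], -7.29], [[-3.19, -2.64, 0.34], -7.29]]
[[[-2.83, -3.03, 0.34], -7.29], [[-2.42, -3.36, 0.34], -7.29], [[-1.98, -3.64, 0.34], -7.29], [[-1.5, -3.86, 0.34], -7.29], [[-1.0, -4.02, 0.34], -7.29]]
```

Request:
send_rows([
  [[-4.1,-0.7,0.3],-7.3],
  [[-4.0,-1.3,0.3],-7.3],
  [[-3.8,-1.8,0.3],-7.3],
  [[-3.5,-2.2,0.3],-7.3],
  [[-3.2,-2.6,0.3],-7.3],
])

```text
clock: 1.98
position: [0.5184, 0.01, 0.3594]
orientation: [0.913, -0.407, -0.0, 0.0]
ft_force: [0.7, 0.1, -0.3]
width: 0.448
```

Request:
send_rows([
  [[-2.8,-3.0,0.4],-7.3],
  [[-2.4,-3.4,0.4],-7.3],
  [[-2.0,-3.6,0.4],-7.3],
  [[-1.5,-3.9,0.4],-7.3],
  [[-1.0,-4.0,0.4],-7.3],
])

```text
clock: 2.6
position: [0.5371, 0.216, 0.3393]
orientation: [0.995, -0.1, -0.0, 0.0]
ft_force: [0.6, 0.4, -0.4]
width: 0.45
```

Run:
```python
from h import *
plan([.537,.2157,.262],-11.6,5)
```

```text
t 2.6 p [0.5371 0.216  0.3393] yaw -11.52 F [ 0.6  0.4 -0.4] w 39.6 q [ 0.72  0.25 -0.3  -0.   -1.02  0.65]
[[[-0.0, 0.01, 1.55], 0.02], [[-0.0, 0.01, 1.55], 0.02], [[-0.0, 0.01, 1.55], 0.02], [[-0.0, 0.01, 1.55], 0.02], [[-0.0, 0.01, 1.55], 0.02]]
```

Request:
send_rows([
  [[0,0,2.1],0],
  [[0,0,2.1],0],
  [[0,0,2.1],0],
  [[0,0,2.1],0],
  [[0,0,1.8],0],
])

```text
clock: 3.22
position: [0.537, 0.2145, 0.2365]
orientation: [0.995, -0.103, -0.0, 0.0]
ft_force: [-0.2, 0.4, 1.0]
width: 0.447
```

Run:
```python
from h import *
plan([.537,.2157,.237],-11.6,5)
ims=[]
for n,(u,v) in (("scene",(343,140)),("top",(247,222))):
    im=eyes.camera(n)[:,:,::-1]
    r=45
    ims.append(np.clip(cv2.resize(im[v-r:v+r,u-r:u+r],(390,390),interpolation=2).astype(float)*1.8,0,255).astype(np.uint8))
cv2.imwrite("pics/g1.png",np.hstack(ims))
```

```text
t 3.23 p [0.537  0.2145 0.2365] yaw -11.77 F [-0.2  0.4  1. ] w 39.4 q [ 0.72  0.36 -0.41 -0.   -0.8   0.65]
[[[-0.01, -0.02, -0.01], -0.03], [[-0.01, -0.02, -0.01], -0.03], [[-0.01, -0.02, -0.01], -0.03], [[-0.01, -0.02, -0.01], -0.03], [[-0.01, -0.02, -0.01], -0.03]]
```

View pics/g1.png

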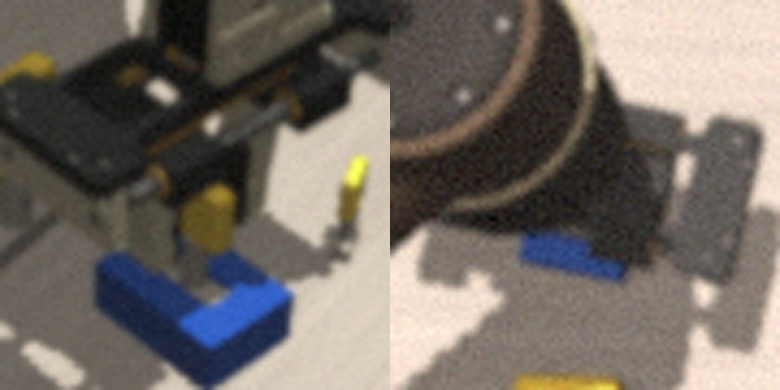

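The picture shows the wing standing between the two open fingers, above the stand. I'll centre slightly and close gently.

Request:
send_rows([
  [[0,-0.1,0],0],
  [[0,0,0],0],
  [[0,0,0],0],
  [[0,0,0],0],
  [[0,0,0],0],
], grip=-1, squeeze=6)

```text
clock: 3.95
position: [0.5377, 0.2158, 0.2383]
orientation: [0.995, -0.102, 0.0, -0.0]
ft_force: [-1.9, 0.9, 4.4]
width: 0.141
```

Request:
send_rows([
  [[0,0,0],0],
  [[0,0,0],0],
  [[0,0,0],0],
  [[0,0,0],0],
  [[0,0,0],0],
])

```text
clock: 4.58
position: [0.5377, 0.2158, 0.2383]
orientation: [0.995, -0.102, 0.0, -0.0]
ft_force: [-1.5, 0.3, 5.6]
width: 0.137
```

Request:
send_rows([
  [[0,0,0],0],
  [[0,0,0],0],
  [[0,0,-0.3],0],
  [[0,0,-0.5],0],
  [[0,0,-0.7],0],
], squeeze=35)

```text
clock: 5.2
position: [0.5375, 0.2156, 0.2528]
orientation: [0.995, -0.102, -0.0, 0.0]
ft_force: [-0.2, -0.4, -2.1]
width: 0.138
```

Request:
send_rows([
  [[0,0,-1.5],0],
  [[0,0,-2.2],0],
  [[0,0,-2.2],0],
  [[0,0,-2.2],0],
  [[0,0,-1.5],0],
])

```text
clock: 5.82
position: [0.5375, 0.2154, 0.3506]
orientation: [0.995, -0.103, 0.001, -0.0]
ft_force: [0.9, 1.2, -1.4]
width: 0.132
```

Run:
```python
from h import *
ims=[]
for n,(u,v) in (("scene",(343,120)),("top",(247,222))):
    im=eyes.camera(n)[:,:,::-1]
    r=60
    ims.append(np.clip(cv2.resize(im[v-r:v+r,u-r:u+r],(390,390),interpolation=2).astype(float)*1.8,0,255).astype(np.uint8))
cv2.imwrite("pics/g2.png",np.hstack(ims))
plan([.5127,-.1842,.36],-24.7,10)
```

```text
t 5.92 p [0.5378 0.2157 0.3509] yaw -11.76 F [ 0.4  0.7 -2.1] w 12.0 q [ 0.72  0.24 -0.28  0.   -1.04  0.65]
[[[0.57, 3.97, -0.09], 1.29], [[0.66, 3.95, -0.09], 1.29], [[0.75, 3.94, -0.09], 1.29], [[0.84, 3.92, -0.09], 1.29], [[0.92, 3.9, -0.09], 1.29]]
[[[1.01, 3.88, -0.09], 1.29], [[1.1, 3.85, -0.09], 1.29], [[1.19, 3.83, -0.09], 1.29], [[1.27, 3.8, -0.09], 1.29], [[1.36, 3.77, -0.09], 1.29]]
```

View pics/g2.png

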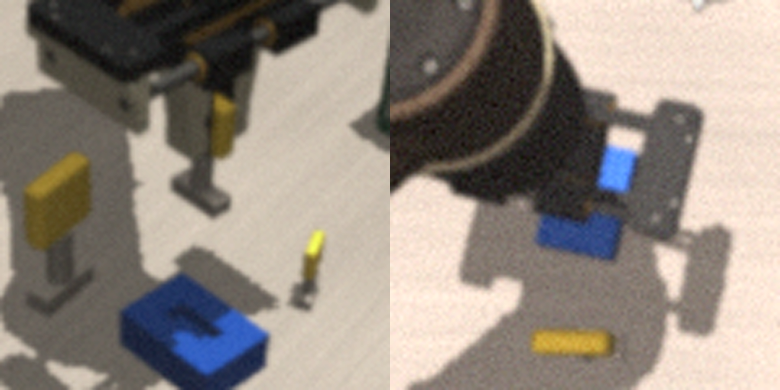

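The stud is out of the stand, held upright and with the foot visible. Moving over the housing.

Request:
send_rows([
  [[0.6,4.0,-0.1],1.3],
  [[0.7,4.0,-0.1],1.3],
  [[0.7,3.9,-0.1],1.3],
  [[0.8,3.9,-0.1],1.3],
  [[0.9,3.9,-0.1],1.3],
])

```text
clock: 6.55
position: [0.5239, 0.0142, 0.3529]
orientation: [0.987, -0.159, -0.001, 0.0]
ft_force: [0.5, 0.6, -1.2]
width: 0.133
```

Request:
send_rows([
  [[1.0,3.9,-0.1],1.3],
  [[1.1,3.9,-0.1],1.3],
  [[1.2,3.8,-0.1],1.3],
  [[1.3,3.8,-0.1],1.3],
  [[1.4,3.8,-0.1],1.3],
])

```text
clock: 7.18
position: [0.5117, -0.1866, 0.3579]
orientation: [0.977, -0.215, -0.001, 0.0]
ft_force: [0.1, 0.4, -1.4]
width: 0.135
```

Request:
send_rows([
  [[0,0,0],0],
  [[0,0,0],0],
  [[0,0,0],0],
  [[0,0,0],0],
  [[0,0,0],0],
])

```text
clock: 7.8
position: [0.5123, -0.1848, 0.3587]
orientation: [0.977, -0.214, 0.0, -0.0]
ft_force: [-0.0, 0.0, -1.3]
width: 0.133
```

Run:
```python
from h import *
im=eyes.camera("scene")[:,:,::-1];cv2.imwrite("pics/s3.png",im)
t=eyes.camera("top")[:,:,::-1];cv2.imwrite("pics/t3.png",t)
c=lambda im,u,v,r:np.clip(cv2.resize(im[v-r:v+r,u-r:u+r],(390,390),interpolation=2).astype(float)*2,0,255).astype(np.uint8)
cv2.imwrite("pics/g3.png",np.hstack([c(im,180,250,50),c(t,423,225,50)]))
plan([.5127,-.1842,.36],-24.7,5)
```

```text
t 7.9 p [ 0.5123 -0.185   0.3587] yaw -24.73 F [ 0.4  0.1 -2.2] w 12.1 q [ 0.01  0.18 -0.34  0.   -1.05  1.13]
[[[0.0, -0.02, -0.03], -0.01], [[0.0, -0.02, -0.03], -0.01], [[0.0, -0.02, -0.03], -0.01], [[0.0, -0.02, -0.03], -0.01], [[0.0, -0.02, -0.03], -0.01]]
```

View pics/g3.png

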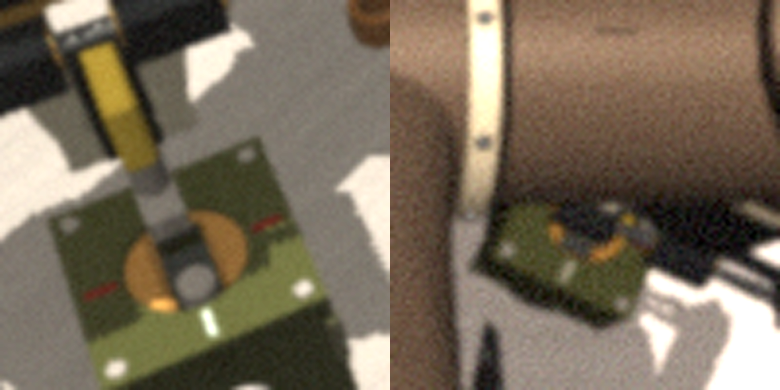

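Run:
```python
import cv2,numpy as np
im=cv2.imread("pics/s3.png")
x=cv2.resize(im[225:285,145:205],(600,600),interpolation=2)
cv2.imwrite("pics/g4.png",np.clip(x.astype(float)*2.8,0,255).astype(np.uint8))
```

```text
(no output)
```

View pics/g4.png

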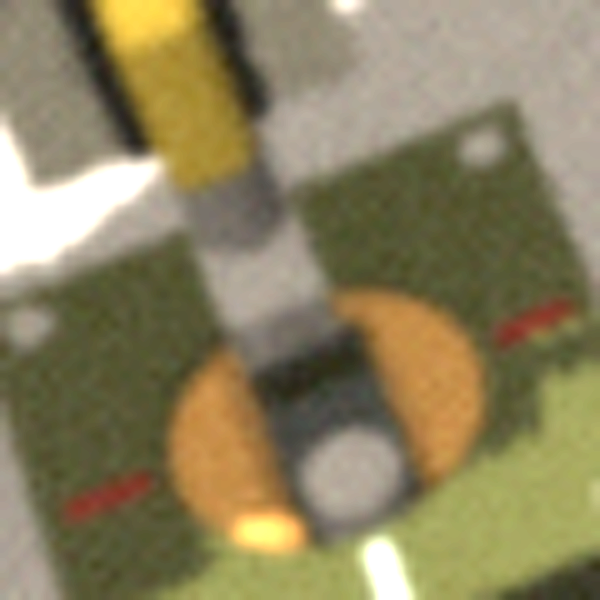

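Run:
```python
from h import *
f=lambda a,b:((a+.5)/10-.5+145,(b+.5)/10-.5+225)
a=np.radians(-24.7);X=np.array([np.cos(a),np.sin(a)]);Y=np.array([-X[1],X[0]])
s=np.array([.5127,-.1842])
print("slot",[ray("scene",f(*p),.1)[:2].round(4) for p in((110,498),(535,325))])
for p,z in(((285,329),.1497),((302,355),.1397)):
    w=ray("scene",f(*p),z)[:2]-.018*X
    print(w.round(4),"rel slot x,y mm",((w-s)@X*1e3).round(1),((w-s)@Y*1e3).round(1))
```

```text
slot [array([ 0.5001, -0.2133]), array([ 0.527 , -0.1559])]
[ 0.5168 -0.1862] rel slot x,y mm 4.5 -0.1
[ 0.5149 -0.1846] rel slot x,y mm 2.1 0.5
```

Request:
send_rows([
  [[-0.1,0,0.6],0],
  [[0,0,0.8],0],
  [[0,0,0.8],0],
  [[0,0,0.6],0],
  [[0,0,0.3],0],
])

```text
clock: 8.52
position: [0.5112, -0.1849, 0.3271]
orientation: [0.977, -0.214, -0.0, 0.0]
ft_force: [0.3, -0.7, -1.2]
width: 0.134
```

Request:
send_rows([
  [[0,0,0],0],
  [[0,0,0],0],
  [[0,0,0],0],
  [[0,0,0],0],
  [[0,0,0],0],
])

```text
clock: 9.15
position: [0.5113, -0.1849, 0.3277]
orientation: [0.977, -0.214, 0.0, -0.0]
ft_force: [0.3, -0.6, -1.0]
width: 0.132
```

Run:
```python
from h import *
ims=[]
for k in range(4): ims.append(eyes.camera("scene").astype(float))
im=np.mean(ims,0)[:,:,::-1];cv2.imwrite("pics/s5.png",im)
x=cv2.resize(im[225:285,145:205],(600,600),interpolation=2)
cv2.imwrite("pics/g5.png",np.clip(x*2.8,0,255).astype(np.uint8))
plan([.5127,-.1842,.326],-24.7,5)
```

```text
t 9.35 p [ 0.5113 -0.1849  0.3277] yaw -24.77 F [ 0.7  0.3 -1. ] w 12.0 q [ 0.01  0.21 -0.39 -0.   -0.98  1.13]
[[[0.02, -0.03, 0.03], -0.01], [[0.02, -0.03, 0.03], -0.01], [[0.02, -0.03, 0.03], -0.01], [[0.02, -0.03, 0.03], -0.01], [[0.02, -0.03, 0.03], -0.01]][ WARN:0@4.828] global loadsave.cpp:1063 imwrite_ Unsupported depth image for selected encoder is fallbacked to CV_8U.
```

View pics/g5.png

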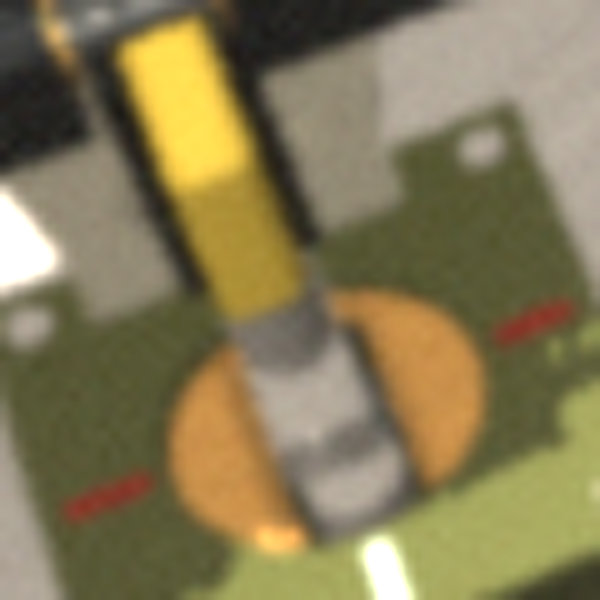

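Run:
```python
from h import *
im=cv2.imread("pics/s5.png")
x=cv2.resize(im[245:285,155:195],(800,800),interpolation=2)[:600]
cv2.imwrite("pics/g6.png",np.clip(x*2.8,0,255).astype(np.uint8))
f=lambda a,b:((a+.5)/10-.5+145,(b+.5)/10-.5+225)
a=np.radians(-24.7);X=np.array([np.cos(a),np.sin(a)]);Y=np.array([-X[1],X[0]])
s=np.array([.5130,-.1844])
for p,z in(((333,443),.1174),((345,465),.1074)):
    w=ray("scene",f(*p),z)[:2]-.018*X
    print(w.round(4),"rel slot x,y mm",((w-s)@X*1e3).round(1),((w-s)@Y*1e3).round(1))
```

```text
[ 0.5141 -0.1852] rel slot x,y mm 1.4 -0.2
[ 0.5116 -0.1838] rel slot x,y mm -1.5 -0.0
```

View pics/g6.png

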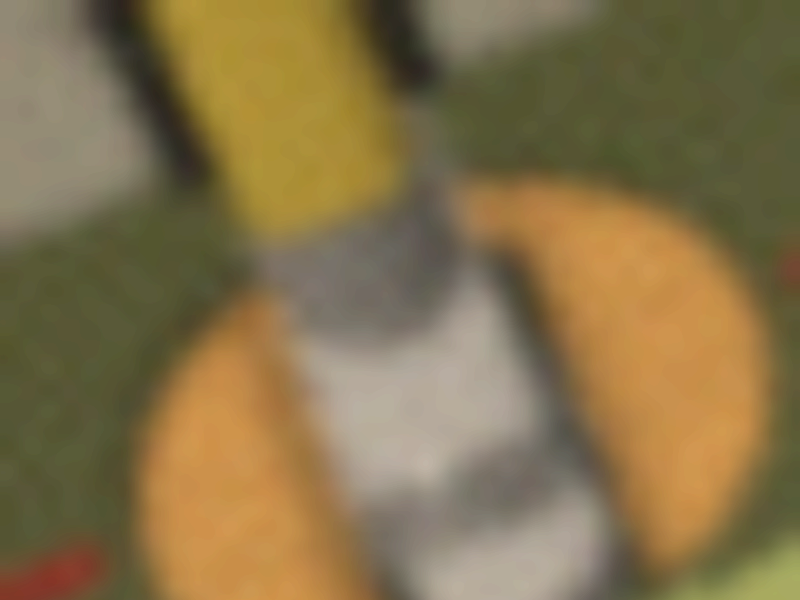

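Request:
send_rows([
  [[0,0,0.15],0],
  [[0,0,0.15],0],
  [[0,0,0.15],0],
  [[0,0,0.15],0],
  [[0,0,0.1],0],
])

```text
clock: 9.98
position: [0.5113, -0.1849, 0.3205]
orientation: [0.977, -0.214, -0.0, -0.0]
ft_force: [0.3, -0.1, -1.6]
width: 0.131
```

Request:
send_rows([
  [[0,0,0.05],0],
  [[0,0,0.05],0],
  [[0,0,0.05],0],
  [[0,0,0.05],0],
  [[0,0,0.05],0],
])

```text
clock: 10.6
position: [0.5113, -0.1849, 0.3181]
orientation: [0.977, -0.214, 0.0, 0.0]
ft_force: [0.5, 0.0, -1.8]
width: 0.135
```

Request:
send_rows([
  [[0,0,0.05],0],
  [[0,0,0.05],0],
  [[0,0,0.05],0],
  [[0,0,0.05],0],
  [[0,0,0.05],0],
])

```text
clock: 11.22
position: [0.5113, -0.1849, 0.3156]
orientation: [0.977, -0.214, -0.0, 0.0]
ft_force: [1.1, -0.2, -1.1]
width: 0.137
```

Request:
send_rows([
  [[0,0,0.05],0],
  [[0,0,0.05],0],
  [[0,0,0.05],0],
  [[0,0,0.05],0],
  [[0,0,0.05],0],
])

```text
clock: 11.85
position: [0.5113, -0.1849, 0.3131]
orientation: [0.977, -0.214, 0.0, -0.0]
ft_force: [0.1, 0.7, -0.3]
width: 0.133
```

Request:
send_rows([
  [[0,0,0.05],0],
  [[0,0,0.05],0],
  [[0,0,0.05],0],
  [[0,0,0.05],0],
  [[0,0,0.05],0],
])

```text
clock: 12.48
position: [0.5113, -0.1849, 0.3106]
orientation: [0.977, -0.214, -0.0, -0.0]
ft_force: [0.4, -0.4, 0.4]
width: 0.134
```

Request:
send_rows([
  [[0,0,0.05],0],
  [[0,0,0.05],0],
  [[0,0,0.05],0],
  [[0,0,0.05],0],
  [[0,0,0.05],0],
])

```text
clock: 13.1
position: [0.5113, -0.1849, 0.3081]
orientation: [0.977, -0.214, -0.0, 0.0]
ft_force: [0.3, 0.2, -0.2]
width: 0.135
```

Request:
send_rows([
  [[0,0,0.05],0],
  [[0,0,0.05],0],
  [[0,0,0.05],0],
  [[0,0,0.05],0],
  [[0,0,0.05],0],
])

```text
clock: 13.72
position: [0.5113, -0.1849, 0.3056]
orientation: [0.977, -0.214, -0.0, -0.0]
ft_force: [-0.3, 0.1, -1.8]
width: 0.132
```

Run:
```python
from h import *
im=eyes.camera("scene")[:,:,::-1].astype(float)
x=cv2.resize(im[225:285,145:205],(600,600),interpolation=2)
cv2.imwrite("pics/g7.png",np.clip(x*2.8,0,255).astype(np.uint8))
```

```text
(no output)
```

View pics/g7.png

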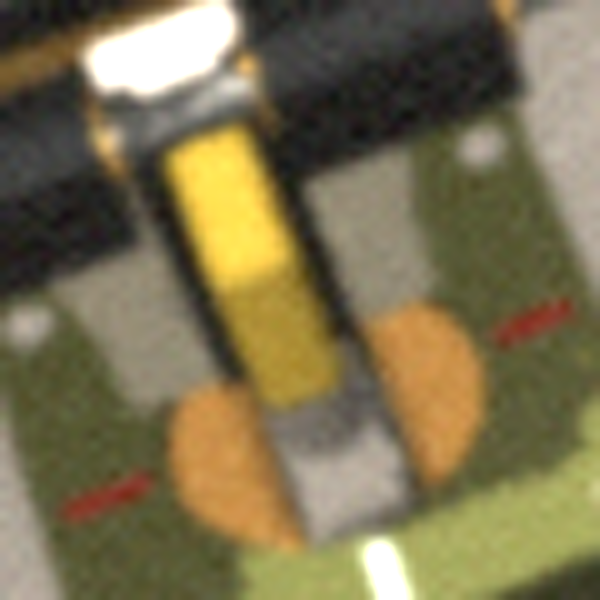

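The foot sits aligned in the slot, with its near end at about (360,530) in the crop. I'll keep going down slowly and watch the force.

Request:
send_rows([
  [[0,0,0.05],0],
  [[0,0,0.05],0],
  [[0,0,0.05],0],
  [[0,0,0.05],0],
  [[0,0,0.05],0],
])

```text
clock: 14.4
position: [0.5113, -0.1849, 0.3031]
orientation: [0.977, -0.214, -0.0, 0.0]
ft_force: [0.9, -0.0, -1.4]
width: 0.132
```

Request:
send_rows([
  [[0,0,0.05],0],
  [[0,0,0.05],0],
  [[0,0,0.05],0],
  [[0,0,0.05],0],
  [[0,0,0.05],0],
])

```text
clock: 15.02
position: [0.5113, -0.1849, 0.3008]
orientation: [0.977, -0.214, 0.0, 0.0]
ft_force: [-1.1, 1.3, 5.0]
width: 0.136
```

Request:
send_rows([
  [[0,0,0.03],0],
  [[0,0,0.03],0],
  [[0,0,0.03],0],
  [[0,0,0.03],0],
  [[0,0,0],0],
])

```text
clock: 15.65
position: [0.5113, -0.1849, 0.2996]
orientation: [0.977, -0.214, 0.0, 0.0]
ft_force: [-1.7, -0.1, 5.0]
width: 0.132
```

Run:
```python
from h import *
plan([.5127,-.1842,.326],-24.7,1)
print(bot.get_state()['moment'])
```

```text
t 15.65 p [ 0.5113 -0.1849  0.2996] yaw -24.76 F [-1.7 -0.1  5. ] w 11.6 q [ 0.01  0.24 -0.42  0.   -0.91  1.13]
[[[0.09, -0.12, -2.64], -0.06]]
[0.31567155 0.9398926  0.04688061]
```

Request:
send_rows([
  [[0,0,0.03],0],
  [[0,0,0.03],0],
  [[0,0,0.03],0],
  [[0,0,0.03],0],
  [[0,0,0],0],
])

```text
clock: 16.27
position: [0.5113, -0.1849, 0.2985]
orientation: [0.977, -0.214, 0.0, 0.0]
ft_force: [-2.9, 1.7, 5.8]
width: 0.135
```

Run:
```python
from h import *
plan([.5127,-.1842,.326],-24.7,1)
print(bot.get_state()['moment'])
```

```text
t 16.27 p [ 0.5113 -0.1849  0.2985] yaw -24.76 F [-2.9  1.7  5.8] w 11.9 q [ 0.01  0.24 -0.42  0.   -0.91  1.13]
[[[0.09, -0.12, -2.75], -0.06]]
[ 0.40181267  1.03435064 -0.03407609]
```

The force rises about 1 N/mm, as the plunger should. There's a small side force along slot -x, so I'll ease 1 mm that way.

Request:
send_rows([
  [[-0.05,0,0],0],
  [[-0.05,0,0.02],0],
  [[0,0,0.03],0],
  [[0,0,0.03],0],
  [[0,0,0],0],
])

```text
clock: 16.9
position: [0.511, -0.1847, 0.2981]
orientation: [0.977, -0.214, 0.001, 0.0]
ft_force: [-1.9, -0.7, 6.8]
width: 0.137
```

Run:
```python
from h import *
plan([.5127,-.1842,.326],-24.7,1)
print(bot.get_state()['moment'])
```

```text
t 16.9 p [ 0.511  -0.1847  0.2981] yaw -24.74 F [-1.9 -0.7  6.8] w 12.0 q [ 0.01  0.24 -0.42  0.   -0.91  1.12]
[[[0.14, -0.12, -2.79], -0.04]]
[-0.2977532   0.52115566  0.04837725]
```

Request:
send_rows([
  [[0,0,0.03],0],
  [[0,0,0.03],0],
  [[0,0,0.03],0],
  [[0,0,0.03],0],
  [[0,0,0],0],
])

```text
clock: 17.52
position: [0.511, -0.1847, 0.2971]
orientation: [0.977, -0.214, 0.001, 0.0]
ft_force: [-1.0, -0.2, 7.8]
width: 0.135
```

Run:
```python
from h import *
plan([.5127,-.1842,.326],-24.7,1)
print(bot.get_state()['moment'])
```

```text
t 17.52 p [ 0.511  -0.1847  0.2971] yaw -24.74 F [-1.  -0.2  7.8] w 11.9 q [ 0.01  0.24 -0.43  0.   -0.9   1.12]
[[[0.14, -0.12, -2.89], -0.04]]
[-0.16915418  0.72463804  0.04307308]
```

Request:
send_rows([
  [[0,0,0.03],0],
  [[0,0,0.03],0],
  [[0,0,0.02],0],
  [[0,0,0],0],
  [[0,0,0],0],
])

```text
clock: 18.15
position: [0.5109, -0.1847, 0.2964]
orientation: [0.977, -0.214, 0.001, 0.0]
ft_force: [-1.7, 0.1, 7.7]
width: 0.132
```

Request:
send_rows([
  [[0,0,0.03],0],
  [[0,0,0.02],0],
  [[0,0,0],0],
  [[0,0,0],0],
  [[0,0,0],0],
])

```text
clock: 18.77
position: [0.5109, -0.1847, 0.2959]
orientation: [0.977, -0.214, 0.001, 0.0]
ft_force: [-1.8, -0.5, 8.9]
width: 0.135
```

Run:
```python
from h import *
plan([.5127,-.1842,.326],-24.7,1)
print(bot.get_state()['moment'])
```

```text
t 18.77 p [ 0.5109 -0.1847  0.2959] yaw -24.74 F [-1.8 -0.5  8.9] w 11.9 q [ 0.01  0.24 -0.43  0.   -0.9   1.12]
[[[0.14, -0.12, -3.01], -0.04]]
[-0.05174208  0.81409183 -0.00679423]
```

Request:
send_rows([
  [[0,0,0.02],0],
  [[0,0,0.02],0],
  [[0,0,0],0],
  [[0,0,0],0],
  [[0,0,0],0],
])

```text
clock: 19.4
position: [0.5109, -0.1847, 0.2957]
orientation: [0.977, -0.214, 0.001, 0.0]
ft_force: [-2.3, 0.2, 11.8]
width: 0.133
```

Request:
send_rows([
  [[0,0,0.02],0],
  [[0,0,0.02],0],
  [[0,0,0],0],
  [[0,0,0],0],
  [[0,0,0],0],
])

```text
clock: 20.02
position: [0.5109, -0.1847, 0.2956]
orientation: [0.977, -0.214, 0.001, 0.0]
ft_force: [-2.4, 0.2, 13.6]
width: 0.134
```

The floor showed clearly: 0.8 mm commanded moved only 0.3 mm, and the reading rose to about 14 N. I'll back off 1.1 mm and look before turning.

Request:
send_rows([
  [[0,0,-0.05],0],
  [[0,0,-0.06],0],
  [[0,0,0],0],
  [[0,0,0],0],
  [[0,0,0],0],
])

```text
clock: 20.65
position: [0.5109, -0.1847, 0.2962]
orientation: [0.977, -0.214, 0.001, 0.0]
ft_force: [-1.9, -0.5, 9.1]
width: 0.135
```

Run:
```python
from h import *
im=np.mean([eyes.camera("scene").astype(float) for k in range(3)],0)[:,:,::-1]
x=cv2.resize(im[225:285,145:205],(600,600),interpolation=2)
cv2.imwrite("pics/g8.png",np.clip(x*2.8,0,255).astype(np.uint8))
plan([.5127,-.1842,.326],-24.7,1)
print(bot.get_state()['moment'])
```

```text
t 20.8 p [ 0.511  -0.1847  0.2962] yaw -24.74 F [-2.   0.5  9.1] w 11.9 q [ 0.01  0.24 -0.43  0.   -0.9   1.12]
[[[0.14, -0.12, -2.98], -0.04]]
[-0.10654409  0.79735011  0.02497847]
```

View pics/g8.png

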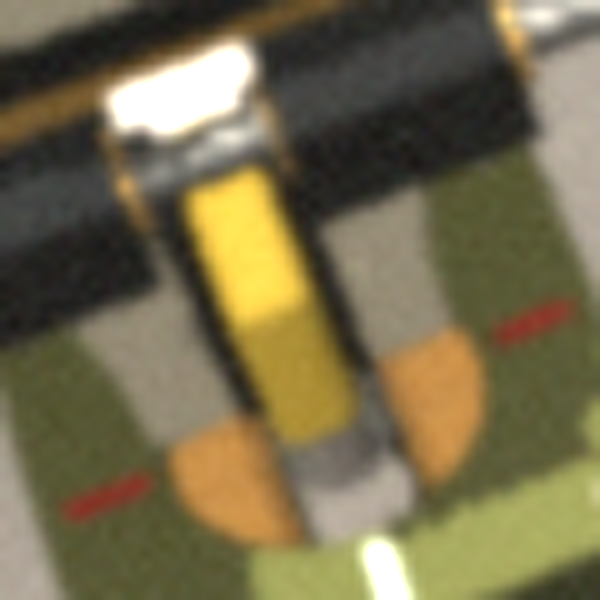

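Run:
```python
from h import *
f=lambda a,b:((a+.5)/10-.5+145,(b+.5)/10-.5+225)
a=np.radians(-24.7);X=np.array([np.cos(a),np.sin(a)]);Y=np.array([-X[1],X[0]])
s=np.array([.5130,-.1844]);t=np.array([.511,-.1847])
for p,z in(((267,312),.1499),((318,435),.1159)):
    w=ray("scene",f(*p),z)[:2]-.019*X
    print(w.round(4),"slot",((w-s)@X*1e3).round(1),((w-s)@Y*1e3).round(1),"tool",((w-t)@X*1e3).round(1),((w-t)@Y*1e3).round(1))
```

```text
[ 0.5119 -0.1854] slot -0.6 -1.4 tool 1.1 -0.3
[ 0.5095 -0.1847] slot -3.1 -1.8 tool -1.4 -0.7
```

Request:
send_rows([
  [[0.01,-0.01,0],2],
  [[0.01,-0.01,0],2],
  [[0.01,-0.01,0],2],
  [[0.01,-0.01,0],2],
  [[0,0,0],2],
])

```text
clock: 21.42
position: [0.5114, -0.1846, 0.2962]
orientation: [0.954, -0.299, 0.001, 0.0]
ft_force: [-2.6, -1.1, 8.9]
width: 0.135
```

Run:
```python
from h import *
plan([.5127,-.1842,.326],-24.7,1)
print(bot.get_state()['moment'])
```

```text
t 21.43 p [ 0.5114 -0.1846  0.2962] yaw -34.8 F [-2.6 -1.1  8.9] w 11.9 q [ 0.01  0.24 -0.43  0.   -0.9   0.95]
[[[0.08, -0.11, -2.98], -10.1]]
[-0.23348801  0.84546853  0.05559076]
```

Request:
send_rows([
  [[0,-0.02,0],4],
  [[0,-0.02,0],4],
  [[0,-0.02,0],4],
  [[0,0,0],4],
  [[0,0,0],4],
])

```text
clock: 22.05
position: [0.512, -0.1842, 0.2963]
orientation: [0.888, -0.461, 0.001, -0.0]
ft_force: [-0.3, -1.3, 8.3]
width: 0.136
```

Run:
```python
from h import *
plan([.5127,-.1842,.326],-24.7,1)
print(bot.get_state()['moment'])
```

```text
t 22.05 p [ 0.512  -0.1842  0.2963] yaw -54.86 F [-0.3 -1.3  8.3] w 11.9 q [ 0.02  0.24 -0.42  0.   -0.9   0.6 ]
[[[0.04, -0.06, -2.97], -30.16]]
[-0.34020416  0.6214161   0.01497551]
```

Request:
send_rows([
  [[0,0,0],4],
  [[0,0,0],4],
  [[0,0,0],4],
  [[0,0,0],4],
  [[0,0,0],4],
])

```text
clock: 22.68
position: [0.5121, -0.1842, 0.2964]
orientation: [0.794, -0.608, 0.001, -0.0]
ft_force: [-1.0, -0.9, 8.8]
width: 0.133
```

Run:
```python
from h import *
plan([.5127,-.1842,.326],-24.7,1)
print(bot.get_state()['moment'])
```

```text
t 22.68 p [ 0.5121 -0.1842  0.2964] yaw -74.86 F [-1.  -0.9  8.8] w 11.7 q [ 0.02  0.24 -0.42  0.   -0.9   0.25]
[[[0.02, -0.05, -2.96], -50.16]]
[-0.34518292  0.43433574  0.0044782 ]
```

Request:
send_rows([
  [[0,0,0],4],
  [[0,0,0],4],
  [[0,0,0],4],
  [[0,0,0],4],
  [[0,0,0],4],
])

```text
clock: 23.3
position: [0.5122, -0.1842, 0.2964]
orientation: [-0.677, 0.736, -0.001, 0.001]
ft_force: [0.3, -0.6, 8.8]
width: 0.135
```

Run:
```python
from h import *
plan([.5127,-.1842,.326],-24.7,1)
print(bot.get_state()['moment'])
im=np.mean([eyes.camera("scene").astype(float) for k in range(2)],0)[:,:,::-1]
x=cv2.resize(im[225:285,145:205],(600,600),interpolation=2)
cv2.imwrite("pics/g9.png",np.clip(x*2.8,0,255).astype(np.uint8))
```

```text
t 23.3 p [ 0.5122 -0.1842  0.2964] yaw -94.86 F [ 0.3 -0.6  8.8] w 11.9 q [ 0.02  0.24 -0.42  0.   -0.9  -0.1 ]
[[[-0.0, -0.05, -2.96], -70.16]]
[-0.33382377  0.34413917  0.05934983]
```

View pics/g9.png

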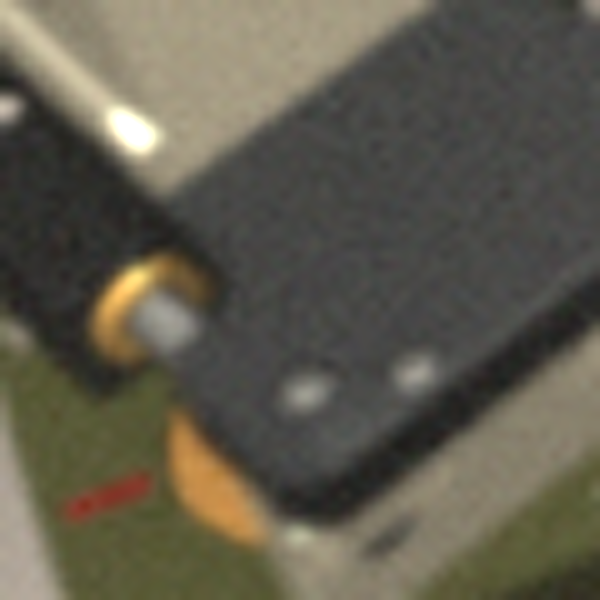

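The gripper hides the stud in this picture, so from here I'll go by the twist moment.

Request:
send_rows([
  [[0,0,0],3],
  [[0,0,0],3],
  [[0,0,0],3],
  [[0,0,0],3],
  [[0,0,0],3],
])

```text
clock: 24.02
position: [0.5123, -0.1842, 0.2964]
orientation: [-0.575, 0.818, -0.001, 0.001]
ft_force: [-0.3, -1.6, 9.0]
width: 0.134
```

Request:
send_rows([
  [[0,0,0],0.8],
  [[0,0,0],0.8],
  [[0,0,0],0.8],
  [[0,0,0],0.6],
  [[0,0,0],0],
])

```text
clock: 24.65
position: [0.5121, -0.184, 0.2964]
orientation: [-0.554, 0.833, -0.001, 0.001]
ft_force: [-1.2, 1.2, 9.3]
width: 0.136
```

Run:
```python
from h import *
plan([.5127,-.1842,.326],-24.7,1)
print(bot.get_state()['moment'])
```

```text
t 24.65 p [ 0.5121 -0.184   0.2964] yaw -112.72 F [-1.2  1.2  9.3] w 11.9 q [ 0.02  0.24 -0.42  0.   -0.9  -0.41]
[[[-0.0, -0.06, -2.96], -88.02]]
[0.23126697 0.50873982 0.08452627]
```

Request:
send_rows([
  [[0,0,0],0.5],
  [[0,0,0],0.5],
  [[0,0,0],0.5],
  [[0,0,0],0],
  [[0,0,0],0],
])

```text
clock: 25.28
position: [0.512, -0.1838, 0.2964]
orientation: [-0.543, 0.84, -0.001, 0.001]
ft_force: [-2.9, 2.4, 11.3]
width: 0.129
```

Run:
```python
from h import *
plan([.5127,-.1842,.326],-24.7,1)
print(bot.get_state()['moment'])
```

```text
t 25.27 p [ 0.512  -0.1838  0.2964] yaw -114.21 F [-2.9  2.4 11.3] w 11.4 q [ 0.02  0.24 -0.42  0.   -0.9  -0.44]
[[[0.01, -0.08, -2.96], -89.51]]
[0.92711112 0.80262878 0.16884068]
```

The end stop is felt: the moments rise at 89.5°. Now I'll let it up into the detent.

Request:
send_rows([
  [[0,0,-0.05],0],
  [[0,0,-0.05],0],
  [[0,0,-0.05],0],
  [[0,0,-0.05],0],
  [[0,0,-0.05],0],
])

```text
clock: 25.9
position: [0.5119, -0.1839, 0.2981]
orientation: [-0.543, 0.84, -0.001, 0.001]
ft_force: [2.3, 0.1, 5.0]
width: 0.132
```

Request:
send_rows([
  [[0,0,-0.05],0],
  [[0,0,-0.05],0],
  [[0,0,0],0],
  [[0,0,0],0],
  [[0,0,0],0],
])

```text
clock: 26.52
position: [0.5119, -0.1839, 0.2992]
orientation: [-0.543, 0.84, -0.001, 0.001]
ft_force: [3.5, 0.3, 5.2]
width: 0.135
```

Run:
```python
from h import *
plan([.5127,-.1842,.326],-24.7,1)
print(bot.get_state()['moment'])
```

```text
t 26.52 p [ 0.5119 -0.1839  0.2992] yaw -114.26 F [3.5 0.3 5.2] w 11.9 q [ 0.02  0.24 -0.42  0.   -0.91 -0.44]
[[[-0.01, -0.09, -2.68], -89.56]]
[ 0.21819322 -1.59684705  0.04988538]
```

Request:
send_rows([
  [[-0.02,-0.04,0],0],
  [[-0.01,-0.03,-0.04],0],
  [[0,0,-0.04],0],
  [[0,0,-0.04],0],
  [[0,0,0],0],
])

```text
clock: 27.15
position: [0.5122, -0.1839, 0.3]
orientation: [-0.543, 0.84, -0.0, 0.0]
ft_force: [4.1, 0.0, 5.5]
width: 0.134
```

Run:
```python
from h import *
plan([.5127,-.1842,.326],-24.7,1)
print(bot.get_state()['moment'])
```

```text
t 27.15 p [ 0.5122 -0.1839  0.3   ] yaw -114.27 F [4.1 0.  5.5] w 11.8 q [ 0.02  0.24 -0.42  0.   -0.91 -0.44]
[[[0.01, -0.06, -2.6], -89.57]]
[ 0.06078537 -1.32001601 -0.02804818]
```

Request:
send_rows([
  [[-0.02,-0.04,0],0],
  [[-0.02,-0.04,0],0],
  [[0,0,-0.04],0],
  [[0,0,-0.04],0],
  [[0,0,0],0],
])

```text
clock: 27.78
position: [0.5126, -0.1839, 0.3005]
orientation: [-0.543, 0.84, 0.0, -0.0]
ft_force: [1.1, -1.3, 4.1]
width: 0.134
```

Run:
```python
from h import *
plan([.5127,-.1842,.326],-24.7,1)
print(bot.get_state()['moment'])
```

```text
t 27.77 p [ 0.5126 -0.1839  0.3005] yaw -114.27 F [ 1.1 -1.3  4.1] w 11.8 q [ 0.02  0.24 -0.42 -0.   -0.92 -0.44]
[[[0.02, -0.02, -2.55], -89.57]]
[-0.10137471 -0.40060621  0.03233433]
```

Request:
send_rows([
  [[0,0,-0.04],0],
  [[0,0,-0.04],0],
  [[0,0,0],0],
  [[0,0,0],0],
  [[0,0,0],0],
])

```text
clock: 28.4
position: [0.5126, -0.1839, 0.301]
orientation: [-0.543, 0.84, 0.0, -0.0]
ft_force: [2.0, -1.2, -6.5]
width: 0.136
```

Request:
send_rows([
  [[0,0,-0.04],0],
  [[0,0,-0.02],0],
  [[0,0,0],0],
  [[0,0,0],0],
  [[0,0,0],0],
])

```text
clock: 29.02
position: [0.5127, -0.1838, 0.301]
orientation: [-0.542, 0.84, 0.001, -0.001]
ft_force: [3.6, -2.4, -13.9]
width: 0.136
```

Run:
```python
from h import *
plan([.5127,-.1842,.326],-24.7,1)
print(bot.get_state()['moment'])
```

```text
t 29.02 p [ 0.5127 -0.1838  0.301 ] yaw -114.29 F [  3.6  -2.4 -13.9] w 11.9 q [ 0.02  0.24 -0.42 -0.   -0.92 -0.44]
[[[0.03, -0.02, -2.5], -89.59]]
[-1.39895229 -1.57715101  0.07285582]
```

The foot is held up by the plate at 0.301, about 5.3 mm above the floor, so it's locked. I'll take off the pull and release.

Request:
send_rows([
  [[0,0,0.05],0],
  [[0,0,0.05],0],
  [[0,0,0],0],
  [[0,0,0],0],
  [[0,0,0],0],
])

```text
clock: 29.65
position: [0.5126, -0.1838, 0.301]
orientation: [-0.543, 0.84, 0.0, -0.0]
ft_force: [-1.0, -1.2, -7.9]
width: 0.133
```

Request:
send_rows([
  [[0,0,0],0],
  [[0,0,0],0],
  [[0,0,0],0],
  [[0,0,0],0],
  [[0,0,0],0],
], grip=-0.3, squeeze=10)

```text
clock: 30.28
position: [0.513, -0.1838, 0.3012]
orientation: [-0.543, 0.84, -0.0, 0.0]
ft_force: [-0.0, -0.2, 0.0]
width: 0.35
```

Request:
send_rows([
  [[0,0,-0.5],0],
  [[0,0,-1],0],
  [[0,0,-2],0],
  [[0,0,-3],0],
  [[0,0,-3],0],
])

```text
clock: 30.9
position: [0.5129, -0.1839, 0.3979]
orientation: [-0.543, 0.84, -0.0, 0.0]
ft_force: [0.4, -0.1, 0.4]
width: 0.35
```

Run:
```python
from h import *
plan([.45,-.05,.42],-114,5)
```

```text
t 30.9 p [ 0.5129 -0.1839  0.3979] yaw -114.26 F [ 0.4 -0.1  0.4] w 30.8 q [ 0.02  0.15 -0.29  0.   -1.13 -0.44]
[[[-1.92, 2.25, -0.44], -0.05], [[-1.93, 2.24, -0.44], -0.05], [[-1.93, 2.24, -0.44], -0.05], [[-1.93, 2.24, -0.44], -0.05], [[-1.93, 2.24, -0.44], -0.05]]
```

Request:
send_rows([
  [[-3.8,2.5,-0.4],0],
  [[-3.8,2.5,-0.4],0],
  [[-3.8,2.5,-0.4],0],
  [[-3.8,2.5,-0.4],0],
  [[-3.8,2.5,-0.4],0],
])

```text
clock: 31.52
position: [0.4766, 0.042, 0.4174]
orientation: [-0.543, 0.84, -0.0, 0.001]
ft_force: [0.2, 1.1, -0.1]
width: 0.352
```

Run:
```python
from h import *
im=eyes.camera("scene")[:,:,::-1];t=eyes.camera("top")[:,:,::-1]
cv2.imwrite("pics/s10.png",im);cv2.imwrite("pics/t10.png",t)
c=lambda im,u,v,r:np.clip(cv2.resize(im[v-r:v+r,u-r:u+r],(390,390),interpolation=2).astype(float)*2,0,255).astype(np.uint8)
cv2.imwrite("pics/g10.png",np.hstack([c(im,180,260,45),c(t,423,230,35)]))
```

```text
(no output)
```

View pics/g10.png

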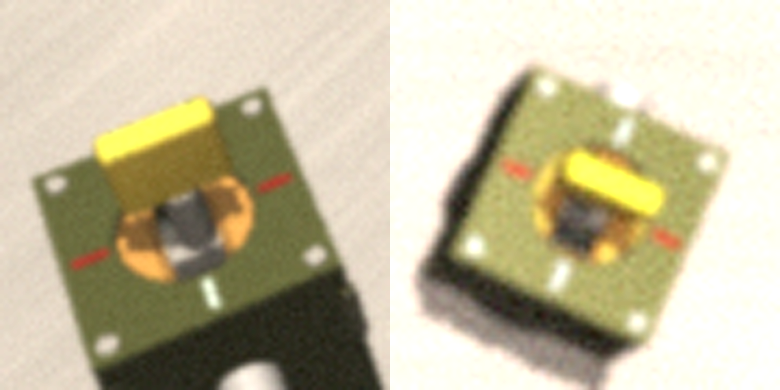

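View pics/s10.png

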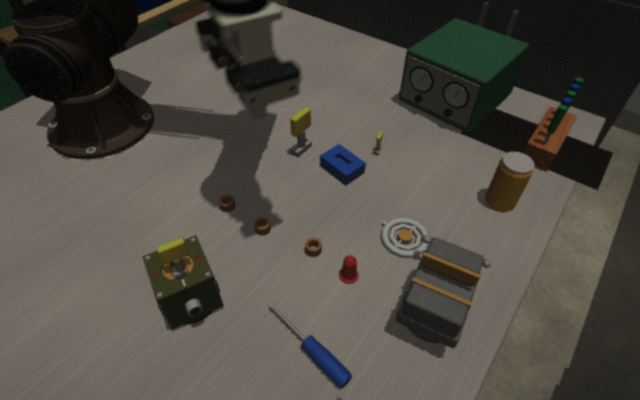

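Run:
```python
from h import *
s=cv2.imread("pics/s10.png");t=cv2.imread("pics/t10.png")
fn=lambda th:lambda h:(h[...,0]>22)&(h[...,0]<36)&(h[...,1]>130)&(h[...,2]>th)
for n,im,r,th in(("top",t,(405,215,440,245),95),("scene",s,(150,230,200,270),105)):
    for a,c,b in blobs(im,r,fn(th))[:1]:
        W=np.array([ray(n,p,.1547)[:2] for p in b]);e=[W[1]-W[0],W[2]-W[1]];e=max(e,key=np.linalg.norm)
        print(n,a,ray(n,c,.1547)[:2].round(4),np.degrees(np.arctan2(e[1],e[0])).round(1)%180)
print(bot.get_state()['dq'].round(3))
```

```text
top 151.125 [ 0.5137 -0.1763] 98.9
scene 162.125 [ 0.5171 -0.1838] 65.8
[-0.058  0.011 -0.006  0.007 -0.     0.074]
```

Run:
```python
from h import *
t=cv2.imread("pics/t10.png")
fn=lambda h:(h[...,0]>26)&(h[...,0]<34)&(h[...,1]>190)&(h[...,2]>110)
for a,c,b in blobs(t,(405,215,440,245),fn)[:3]:
    W=np.array([ray("top",p,.1547)[:2] for p in b]);e=[W[1]-W[0],W[2]-W[1]];e=max(e,key=np.linalg.norm)
    print(a,ray("top",c,.1547)[:2].round(4),np.degrees(np.arctan2(e[1],e[0])).round(1)%180,np.linalg.norm(e))
print(bot.get_state()['dq'].round(3))
```

```text
[-0.058  0.011 -0.006  0.007 -0.     0.074]
```

Run:
```python
from h import *
t=cv2.imread("pics/t10.png")
for S,V in((150,100),(170,90),(190,90),(200,80)):
  fn=lambda h:(h[...,0]>=26)&(h[...,0]<36)&(h[...,1]>S)&(h[...,2]>V)
  for a,c,b in blobs(t,(405,215,440,245),fn)[:1]:
    W=np.array([ray("top",p,.1547)[:2] for p in b]);e=[W[1]-W[0],W[2]-W[1]];e=max(e,key=np.linalg.norm)
    print(S,V,a,ray("top",c,.1547)[:2].round(4),np.degrees(np.arctan2(e[1],e[0])).round(1)%180,np.linalg.norm(e))
```

```text
150 100 104.25 [ 0.5139 -0.181 ] 64.7 0.03936226677133463
170 90 73.625 [ 0.5137 -0.1803] 65.2 0.03701818626880982
```

Request:
send_rows([
  [[0,0,0],0],
  [[0,0,0],0],
  [[0,0,0],0],
  [[0,0,0],0],
  [[0,0,0],0],
])

```text
clock: 32.25
position: [0.4771, 0.0404, 0.4161]
orientation: [-0.542, 0.84, -0.0, -0.0]
ft_force: [-1.2, 0.0, 0.2]
width: 0.348
```

Run:
```python
from cell import bot
print(bot.job_done())
```

```text
the job is handed in; nothing more can be done
None
```

I moved the middle-sized stud from the blue stand to the housing, pushed it in and turned it clockwise. It looks locked; I let go of it and handed the job in at about 32 s. The hand-in gave no verdict.

**Insertion:** I lowered it slowly, feeling for each stage. The plunger pushed back at about 1 N/mm, and I felt the stiff floor at a wrist reading of about 14 N. I then backed off 1.1 mm before turning.

**Turn and lock:** The twist moment rose at 89.5°, which I took as the end stop. I let the stud up 5.3 mm above the floor, where an upward pull of about 14 N did not bring it out. I took off that pull before opening the gripper.

**Forces:** From the wrist readings I put the highest load on the foot at about 19–20 N, during that upward pull. That is an estimate between readings, not a direct measurement at the foot.

**Last checks:**
- **Angle:** the wing lies along the red index lines, at 65–66° in both views against 65.3° expected.
- **Position:** the wing's centre came out 3–4 mm from the opening's centre, inside the 7 mm limit. The two views disagreed on the direction, which is about the error of these measurements.
- **Surroundings:** the gimbal, bushings, cap and screwdriver looked unmoved by eye in the final scene picture. The arm was clear of everything at hand-in.

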